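# Clamp a copper pot in the screw fixture

## Task

Slide the bed of the screw fixture fully home so that the copper pot on it stands under the screw, then turn the knob clockwise until the rubber foot holds the pot down with about 15 newtons, and let go. Never press the pot with more than 25 newtons, let the grip sink with the knob so that it is not pulled or pushed along its axis with more than about 20 newtons, and leave the other things on the bench where they are.

Things in the scene. Friction and masses are not known exactly. Their poses are not given: they have to be found in the camera images.
- fixture: Grey C-frame fixture fixed to the bench: base 140 x 330 x 12 mm, column 60 x 40 mm at its local +y end, overhead arm 50 mm wide (underside 165, top 190 mm above the bench, from local y -37 mm to the column) carrying a vertical screw. Origin on the bench top below the screw's axis; local z up; the bed slides home along local +y, local x is across it.
- knob_grip (a point): Middle of the black round knob on top of the screw: diameter 36 mm, 30 mm high; point on its axis 15 mm below its top, 255 mm above the bench when the screw is fully raised, as at the start. Round, so it can be gripped at any angle. Free air all round, and below it 50 mm down to the overhead arm at the start, 20 mm when fully down.
- bed (a joint): Travel of the aluminium sliding bed, m: 0 fully out, 0.090 fully home against its stop. It slides along the fixture's local +y with about 3 N of friction.
- handle (a point): Upright round steel handle pin of the bed, diameter 15 mm, 50 mm high, standing on the bed's end away from the column. Point on its axis 31 mm above the bed's top face (bed top 28 mm, pin top 78 mm above the bench) and 115 mm from the pot's centre.
- pot: Loose round copper pot, 72 mm high, largest diameter 72 mm, flat mouth diameter 48 mm, about 0.25 kg, standing in a shallow ring on the bed, its underside 31 mm above the bench. Origin at the centre of its underside; z up.
- bystander_vase: Bystander: copper vase 167 mm high, widest 78 mm; origin at the centre of its underside.
- bystander_bowl: Bystander: copper bowl, rim diameter 80 mm, 32 mm high; origin at the centre of its underside.
- bystander_bottle: Bystander: clear bottle with a blue cap, diameter 60 mm, 150 mm high; origin at the centre of its underside.
- knob (a joint): Angle of the knob, rad: 0 fully raised, grows clockwise seen from above, to 5.2. Steep thread: knob and screw sink 5.73 mm per rad (36 mm a turn), so a grasp must sink with it. Dry friction about 0.15 N m; it stays where it is left. Pressing the pot adds 0.0057 N m of turning moment per newton of clamping force.
- stem: The steel screw, diameter 14 mm, with all it carries; origin on its axis, 65 mm below knob_grip. At its lower end a round black rubber foot (diameter 46, 12 mm thick) that does not turn hangs 8 to 20 mm above the pot's mouth when raised: its length differs each time and is not measured, so the touch must be felt. Once it touches, it yields 1 mm per 4 N.
- play (a joint): Axial play of the knob on the screw, m: 0 free, + pulled up, - pushed down, at most 0.006 either way. The knob sits on a sprung key, 6 N per mm, so a grasp that does not sink with the turning screw pulls the knob away from it; keep it within 3.5 mm (21 N).
Mind the look-alikes: they are no part of the job. Several things have the shape of the pot; the one meant has the colours described above.

How it is judged:
On the way, in this order (a step that is already met when the one before it is completed fails the run):
1. the bed is fully home (value of joint bed above 0.087 m), for 0.2 s.
2. the foot presses the pot down (contact force between stem and pot above 8 N and value of joint bed above 0.087 m), for 0.2 s.
At the end, for the whole second after the job is handed in: The bed is home (within 3 mm of its stop), the pot stands upright in its ring under the screw (within 7 mm of the axis) at rest, and the foot presses it with 8 to 22 N with the knob released (all of step 2 and contact force between stem and pot below 22 N and angle between pot's own z axis and vertical below 0.06 rad and horizontal distance between pot and fixture below 0.007 m and linear speed of pot below 0.02 m/s); the robot touches nothing.
It fails at once if the pot was pressed with more than 25 N (contact force between stem and pot above 25 N).
It fails at once if a bystander was moved (distance of any of bystander_vase, bystander_bowl, bystander_bottle from where it was at the start of the episode above 0.02 m).
It fails at once if the knob was pulled up or pushed down with over 21 N (3.5 mm of its play) (value of joint play above 0.0035 m or value of joint play below -0.0035 m).
It also fails if it takes over 72 s, if anything falls off the work surface, if the arm or the gripper's body presses on something with over 40 N, if the wrist force passes 120 N, or if a joint passes its speed limit or range.

## Robot

A 7-joint arm with a two-finger parallel gripper is mounted at the origin on the work surface. World frame = base frame: x ahead of the robot, y to its left, z up, the work surface at z = 0. Lengths are in m, angles in rad, forces in N, time in s.
With the tool pointing down it reaches from about 0.425 to 0.825 m from the base axis. Payload 3.6 kg.
Tool frame: the origin (TCP) lies midway between the tips of the shut fingers; the grasp point (between the pads) lies 19 mm behind it (grip_point_offset is the distance from the TCP to the grasp point, in m); z points along the fingers, y is the line along which they close (so a half turn about z gives the same grasp; the last joint's range is limited). The gripper opens to 93 mm and grips with 3 to 60 N. Pads are 15 mm wide; open, the fingers measure 128 mm over their backs; the gripper's body (75 mm by 188 mm) begins 65 mm behind the grasp point.
Start: joints at [-1.319, 0.615, -0.013, 1.423, 0.008, 1.103, -0.04], TCP at [0.179, 0.625, 0.219] pointing down, gripper open.
Joint ranges: [-3.12, 3.12], [-0.3, 2.06], [-1.34, 1.32], [0.26, 2.42], [-1.36, 4.5], [0.01, 1.98], [-2.84, 2.84]. Speed limits (rad/s): [2.79, 2.79, 3.14, 3.14, 3.14, 3.14, 3.14].

## Interface

Orientations are given as a unit quaternion [w, x, y, z].
In Python, from rig import move_pose, movel, move_joints, set_gripper, sleep, solve_ik, read_state, camera, PlanningError, hand_in, grip_point_offset gives the robot as it stands. Calls block until the motion is done:
- move_pose(position, orientation): joint-space move of the TCP to a pose.
- movel(position, attitude=None, vel=0.15): straight line of the TCP; attitude=None keeps the orientation; vel is the mean speed in m/s.
- move_joints(angles): joint-space move.
- set_gripper(opening): finger opening in m; the grip force is fixed at half the most; returns when the fingers have stopped.
- sleep(seconds).
- solve_ik(position, orientation): joint angles nearest the present ones, or None.
- read_state(): the state.
- camera(name): name is "scene" or "top"; returns a dict with "img" (384x512x3 uint8, red, green, blue), "fx", "fy", "cx", "cy" (pixels), "distortion" ([k1, k2, p1, p2, k3] as OpenCV has them; the pictures are not rectified), "R" (3x3) and "t" (3): a world point X has camera coordinates R X + t. Camera axes: x right, y down, z forward; pixel columns grow to the right and rows downward; lengths in m; the calibration is good to about 2 mm. A picture is of the moment at which its call begins. There is no depth.
A pose or a line that the arm cannot do raises PlanningError and nothing moves.
- hand_in(): hands the job in; it is judged then, once.
The state is a dict: "clock": time; "joint_positions": joint angles; "qvel": joint speeds; "joint_efforts": joint torques, N m; "tcp_pos": TCP position; "tool_rot": TCP orientation; "force": force on the tool from outside, world axes, zero at the start; "wrist_torque": the same for the moment, N m; "gripper_width": finger opening in m; "finger_force": force on a finger pad.
Only numpy, scipy, OpenCV 4.12 (cv2) and the standard library are available. Lean on these libraries where they do the work, as an engineer would, in place of code of your own. Each camera call takes 0.05 s, during which the arm holds its last target. There are 200 camera calls.

## Working session

There is one attempt and no reset: what is moved stays moved. The work goes in short steps, each a Python script; the robot and the scene stay as the last script left them, time stands still between calls to the robot, and variables do not carry over. Pictures are saved under pics/ and viewed, at most 10 in all, crops included, and the job is handed in when it is done.

```bash
ls; mkdir -p pics; python3 - <<'E'
from rig import *
import cv2,numpy as np
for n in("scene","top"):
    c=camera(n); cv2.imwrite(f"pics/{n}0.png",cv2.resize(c["img"][:,:,::-1],(768,576),interpolation=cv2.INTER_CUBIC))
    print(n,c["fx"],c["cx"],c["cy"],c["distortion"],np.round(c["R"],3).tolist(),c["t"])
s=read_state();print(s, grip_point_offset)
E
```

```text
pics
scene 447.2156340163249 252.50718587757902 201.9413089838333 [-0.17864194  0.          0.          0.          0.        ] [[0.863, 0.505, -0.004], [0.402, -0.693, -0.599], [-0.305, 0.515, -0.801]] [-0.53148547 -0.14581787  1.5376175 ]
top 496.4415428144771 252.23125609512783 193.46662091741945 [-0.19952954  0.          0.          0.          0.        ] [[-0.017, -1.0, -0.002], [-0.977, 0.017, -0.213], [0.213, -0.001, -0.977]] [0.04342697 0.62988005 1.57280258]
{'clock': 0.1, 'joint_positions': array([-1.31849383,  0.61581114, -0.0126384 ,  1.42471784,  0.00815102,
        1.10341321, -0.04038933]), 'qvel': array([-3.51439009e-04, -2.97757353e-03, -5.72222054e-04, -4.12255337e-03,
       -5.17029648e-05, -7.92672060e-04, -9.13289104e-04]), 'joint_efforts': array([ 1.13045298e-03, -4.60041940e+01,  2.10129409e-01, -1.66243923e+01,
       -6.11656532e-02,  1.68975588e-02,  1.11042175e-04]), 'tcp_pos': array([0.17867921, 0.62422201, 0.21761125]), 'tool_rot': array([-1.29312604e-04,  1.38892212e-01,  9.90306838e-01, -1.14198304e-03]), 'force': array([ 0.55035769, -0.36001319,  0.51720356]), 'wrist_torque': array([-0.00933304, -0.0194759 , -0.03315609]), 'finger_force': 0.0, 'gripper_width': 0.09286500105688346} 0.0188
```

View pics/scene0.png

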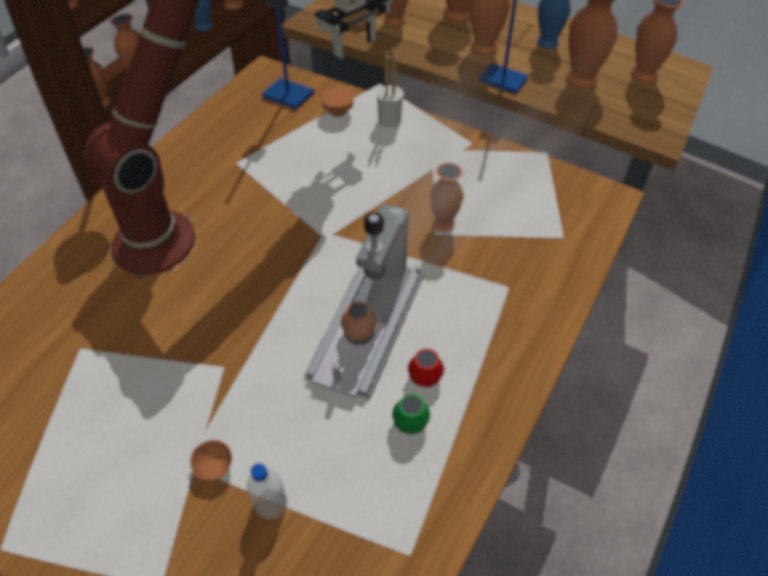

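View pics/top0.png

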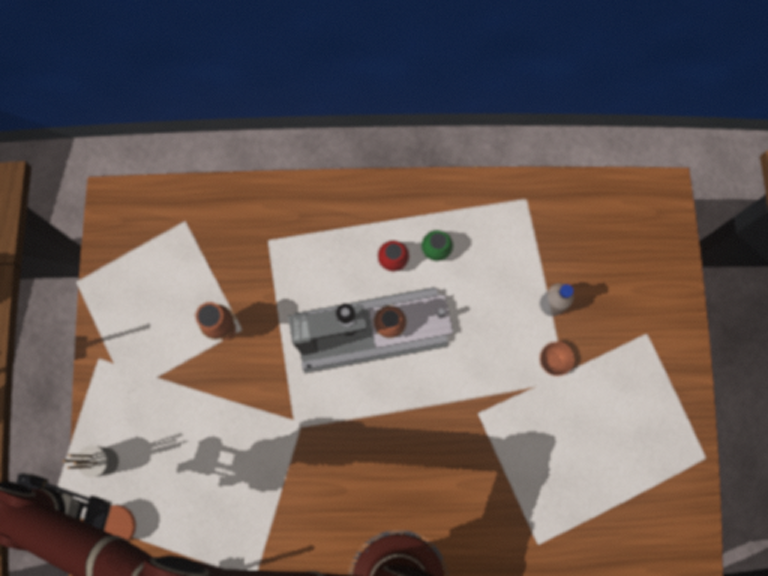

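Scene view: knob (373,222), pot (359,321), handle (337,370). Top view: knob (345,312), pot (390,320), handle (443,311). Pot candidates in the top view: copper on the bed (390,320), red (393,255), green (437,245). I choose the copper one on the bed and check it in a close crop.

```bash
cat > h.py <<'E'
from rig import *
import cv2,numpy as np
def crop(n,x0,x1,y0,y1,k,f):
    im=camera(n)["img"][y0:y1,x0:x1,::-1]
    im=cv2.resize(im,None,fx=k,fy=k,interpolation=cv2.INTER_CUBIC)
    for x in range(x0-x0%-10,x1,10): cv2.line(im,(int((x-x0+.5)*k),0),(int((x-x0+.5)*k),6 if x%50 else 16),(0,0,255),1)
    for y in range(y0-y0%-10,y1,10): cv2.line(im,(0,int((y-y0+.5)*k)),(6 if y%50 else 16,int((y-y0+.5)*k)),(0,0,255),1)
    cv2.imwrite(f,im)
def ray(n,px):
    c=camera(n);K=np.array([[c["fx"],0,c["cx"]],[0,c["fy"],c["cy"]],[0,0,1]])
    u=cv2.undistortPoints(np.array([[px]],float),K,np.array(c["distortion"]))[0,0]
    R=np.array(c["R"]);return -R.T@c["t"],R.T@np.array([u[0],u[1],1])
def atz(n,px,z):
    o,d=ray(n,px);return o+d*(z-o[2])/d[2]
def tri(ps,pt):
    A=[];b=[];
    rs=[ray("scene",ps),ray("top",pt)]
    for o,d in rs:
        d=d/np.linalg.norm(d);P=np.eye(3)-np.outer(d,d);A.append(P);b.append(P@o)
    x,r,*_=np.linalg.lstsq(np.vstack(A),np.hstack(b),rcond=None);return x,np.sqrt(r)
E
python3 - <<'E'
from h import *
crop("scene",195,295,130,270,4.2,"pics/s1.png")
crop("top",185,320,185,255,5.8,"pics/t1.png")
E
```

```text
(no output)
```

View pics/s1.png

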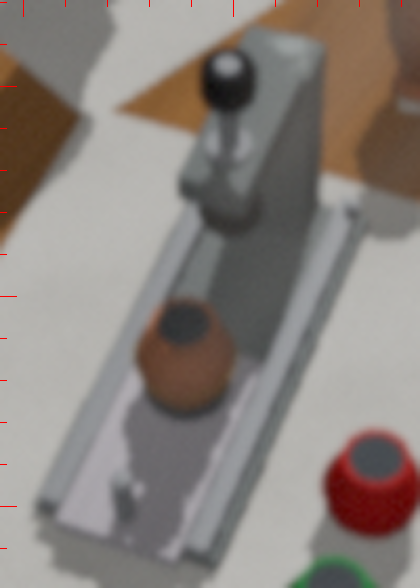

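View pics/t1.png

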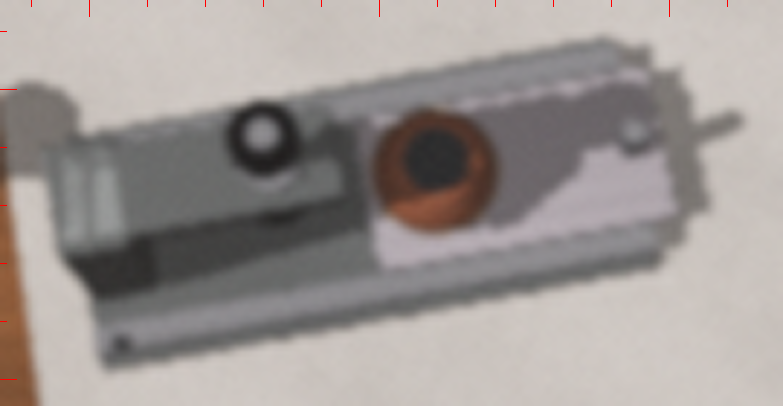

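The choice is confirmed: the copper pot stands on the bed, with the mouth at native scene (238.5,206.2) and top (259.7,212.1). Knob top: scene (249.3,145.2), top (229.7,207.6). Pin top: scene (223.3,243.8), top (294,207.1).

```bash
python3 - <<'E'
from h import *
K=tri((249.3,145.2),(229.7,207.6));P=tri((238.5,206.2),(259.7,212.1));H=tri((223.3,243.8),(294.,207.1))
print(K,P,H)
k=(atz("scene",(249.3,145.2),.27),atz("top",(229.7,207.6),.27));print(k)
p=(atz("scene",(238.5,206.2),.103),atz("top",(259.7,212.1),.103));print(p)
h=(atz("scene",(223.3,243.8),.078),atz("top",(294,207.1),.078));print(h)
k,p,h=[np.mean(x,0) for x in(k,p,h)]
for a,b in((h,p),(p,k),(h,k)): d=(b-a)[:2];print(np.hypot(*d),np.degrees(np.arctan2(d[1],d[0])))
# base edges (top view), z=.012ish
g=lambda x,y,z:atz("top",(185+x/5.8-.5,185+y/5.8-.5),z)[:2]
for a,b,z in(((110,130),(600,42),.03),((105,365),(660,265),.012)):
    d=g(*a,z)-g(*b,z);print(np.degrees(np.arctan2(d[1],d[0])))
E
```

```text
(array([0.54770964, 0.09903724, 0.26609055]), array([0.00156861])) (array([0.56230081, 0.01021257, 0.10139353]), array([0.00133121])) (array([ 0.5816992 , -0.10372478,  0.07126449]), array([0.00023647]))
(array([0.55039108, 0.09667981, 0.27      ]), array([0.54611513, 0.09812839, 0.27      ]))
(array([0.56359221, 0.00993713, 0.103     ]), array([0.56131097, 0.00960185, 0.103     ]))
(array([ 0.58435895, -0.10688168,  0.078     ]), array([ 0.58031419, -0.10325854,  0.078     ]))
0.11654847224766783 99.82360849137369
0.08877736770394512 99.20304558654998
0.20532288425071646 99.55529419394928
99.38670635969957
99.29164864021345
```

```bash
cat >> h.py <<'E'
TH=np.radians(99.45);U=np.array([np.cos(TH),np.sin(TH)])
KN=np.array([.5475,.0975]);HD=np.array([.5815,-.1045])
def down(yaw): # direction of tool y axis
    a=(yaw+np.pi/2)/2;return [0,np.cos(a),np.sin(a),0]
def st(m=""):
    s=read_state();print(m,round(s["clock"],2),np.round(s["tcp_pos"],4),"F",np.round(s["force"],2),"T",np.round(s["wrist_torque"],3),"w",round(s["gripper_width"],4),"ff",round(s["finger_force"],1),"q7",round(s["joint_positions"][6],2));return s
E
python3 - <<'E'
from h import *
Y=TH-np.pi/2
for y in(Y,Y+np.pi,Y-np.pi): print(solve_ik([*HD,.38],down(y)),solve_ik([*HD,.040],down(y)))
for q in np.radians(range(0,360,40)):
    s=solve_ik([*KN,.236],down(q)); print(round(q,2),None if s is None else round(s[6],2))
movel([.2,.60,.38],vel=.25);
b=[y for y in(Y,Y+np.pi) if solve_ik([*HD,.38],down(y)) is not None]
b=min(b,key=lambda y:abs(solve_ik([*HD,.38],down(y))[6]))
move_pose([*HD,.38],down(b)); set_gripper(.06); st()
movel([*HD,.12],vel=.2);st()
crop("scene",175,285,160,270,5,"pics/s2.png");crop("top",240,340,170,245,6,"pics/t2.png")
E
```

```text
[-0.24881521  0.47294039  0.67106084  1.32867296 -0.2898158   1.43751889
  0.57101963] [-0.0051439   0.75666789  0.23810222  1.77748737 -0.27460603  0.63989654
  0.55672266]
[-0.44460865  0.60336573  1.13548853  1.3345848  -0.54090338  1.53085619
 -2.3406153 ] [-0.44512832  1.05660409  1.13008109  1.79135589 -1.1021712   1.08147405
 -1.86712531]
[-0.44460865  0.60336573  1.13548853  1.3345848  -0.54090338  1.53085619
 -2.3406153 ] [-0.44512832  1.05660409  1.13008109  1.79135589 -1.1021712   1.08147405
 -1.86712531]
0.0 0.02
0.7 0.63
1.4 1.25
2.09 1.86
2.79 2.45
3.49 -2.35
4.19 -1.65
4.89 -1.21
5.59 -0.6
 5.36 [ 0.5815 -0.1045  0.38  ] F [-0.01 -0.14  0.82] T [-0.047  0.05   0.002] w 0.0598 ff 0.0 q7 0.6
 6.81 [ 0.5823 -0.1049  0.1211] F [-0.39  0.33  0.17] T [-0.047  0.051 -0.008] w 0.0598 ff 0.0 q7 0.78
```

View pics/s2.png

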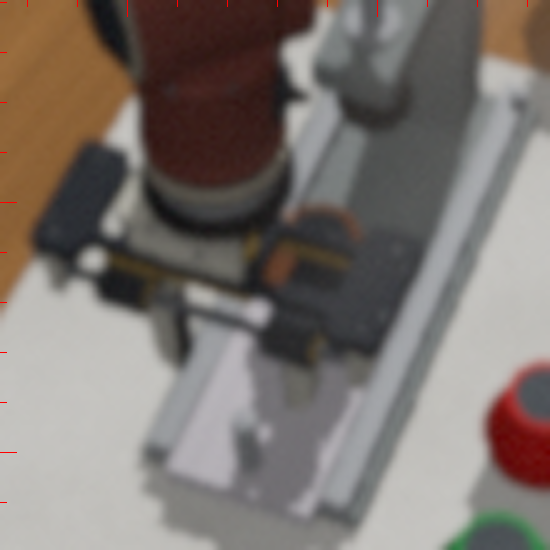

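The open fingers (tips near crop (178,355) and (300,395)) straddle the pin (crop (245,440)) from above, so I go down, grip and slide.

```bash
python3 - <<'E'
from h import *
movel([*HD,.042],vel=.12);st("down")
set_gripper(.0);s=st("grip")
p=s["tcp_pos"]
for d in(.03,.06,.080,.084,.087,.089,.091,.093):
    movel([*(p[:2]+U*d),p[2]],vel=.06 if d<.081 else .02); s=st(d)
    if s["force"][:2]@U<-14: break
E
```

```text
down 7.71 [ 0.5821 -0.1049  0.0426] F [ 0.26 -0.04  0.74] T [-0.091  0.083  0.003] w 0.0602 ff 0.0 q7 0.84
grip 8.49 [ 0.5818 -0.1044  0.042 ] F [ 0.88  0.12 -0.02] T [-0.056 -0.098  0.022] w 0.0146 ff 30.0 q7 0.84
0.03 9.14 [ 0.5765 -0.0733  0.042 ] F [0.16 1.25 0.67] T [0.076 0.02  0.064] w 0.0146 ff 30.0 q7 0.81
0.06 9.79 [ 0.5713 -0.0435  0.042 ] F [-1.05  0.21  2.3 ] T [0.083 0.323 0.026] w 0.0146 ff 30.0 q7 0.77
0.08 10.28 [ 0.568  -0.0242  0.042 ] F [-2.59  1.07  1.75] T [-0.09   0.522  0.034] w 0.0144 ff 30.0 q7 0.74
0.084 10.62 [ 0.5677 -0.0222  0.042 ] F [-2.54 -3.1   1.37] T [-0.668  0.608  0.07 ] w 0.0143 ff 30.0 q7 0.74
0.087 10.93 [ 0.5671 -0.0186  0.042 ] F [-3.75 -3.49  1.45] T [-0.757  0.772 -0.05 ] w 0.0144 ff 30.0 q7 0.73
0.089 11.18 [ 0.5667 -0.0165  0.042 ] F [-2.65 -3.31  2.69] T [-0.731  0.85   0.006] w 0.0141 ff 30.0 q7 0.73
0.091 11.43 [ 0.5666 -0.0157  0.042 ] F [-3.41 -4.83  2.26] T [-1.011  0.846  0.023] w 0.0145 ff 30.0 q7 0.73
0.093 11.68 [ 0.5666 -0.0157  0.042 ] F [-2.48 -7.32  0.19] T [-1.541  0.704 -0.003] w 0.0141 ff 30.0 q7 0.72
```

```bash
python3 - <<'E'
from h import *
p=read_state()["tcp_pos"]
movel([*(p[:2]+U*.003),p[2]],vel=.02); s=st(); movel([*(s["tcp_pos"][:2]),.042],vel=.02); s=st("relax")
q=s["tcp_pos"];set_gripper(.05);st("open")
movel([q[0],q[1],.15],vel=.2)
b=q[:2]-U*.06; movel([*b,.36],vel=.25)
crop("scene",195,295,130,270,4.2,"pics/s3.png")
# grasp yaw start: end of range so that turning clockwise has most room
for y in np.arange(-3,3.3,.25):
    j=solve_ik([*KN,.236],down(y)); print(round(y,2),None if j is None else np.round(j,2))
E
```

```text
11.93 [ 0.5666 -0.0157  0.042 ] F [-2.33 -7.23 -0.09] T [-1.49   0.53  -0.013] w 0.0142 ff 30.0 q7 0.72
relax 12.22 [ 0.5666 -0.0157  0.042 ] F [-3.51 -3.16  2.86] T [-0.703  0.778 -0.013] w 0.0147 ff 30.0 q7 0.73
open 12.99 [ 0.5666 -0.0157  0.042 ] F [ 0.79 -0.07 -0.15] T [-0.094  0.082  0.009] w 0.0502 ff 0.0 q7 0.73
-3.0 [ 0.44  0.69 -1.15  1.66  0.66  1.24  2.43]
-2.75 [ 0.44  0.69 -1.15  1.66  0.66  1.24  2.68]
-2.5 [-0.86  0.68  1.14  1.7  -0.66  1.2  -2.06]
-2.25 [-0.91  0.78  1.31  1.7  -0.78  1.3  -1.69]
-2.0 [-0.9   0.75  1.27  1.7  -0.75  1.27 -1.46]
-1.75 [-0.88  0.72  1.22  1.7  -0.71  1.24 -1.25]
-1.5 [-0.86  0.69  1.15  1.7  -0.67  1.21 -1.05]
-1.25 [-0.84  0.66  1.08  1.69 -0.62  1.18 -0.84]
-1.0 [-0.82  0.63  1.02  1.69 -0.58  1.15 -0.64]
-0.75 [-0.79  0.6   0.95  1.69 -0.53  1.13 -0.43]
-0.5 [-0.75  0.57  0.88  1.69 -0.49  1.11 -0.23]
-0.25 [-0.72  0.56  0.82  1.69 -0.45  1.09 -0.02]
0.0 [-0.69  0.54  0.76  1.69 -0.42  1.08  0.2 ]
0.25 [-0.66  0.53  0.7   1.69 -0.38  1.07  0.41]
0.5 [-0.63  0.51  0.65  1.69 -0.35  1.06  0.63]
0.75 [-0.59  0.5   0.59  1.69 -0.31  1.05  0.85]
1.0 [-0.56  0.49  0.53  1.69 -0.28  1.04  1.06]
1.25 [-0.52  0.48  0.47  1.69 -0.25  1.03  1.28]
1.5 [-0.48  0.47  0.4   1.68 -0.21  1.03  1.49]
1.75 [-0.44  0.47  0.33  1.68 -0.17  1.02  1.71]
2.0 [-0.39  0.46  0.27  1.68 -0.14  1.02  1.92]
2.25 [-0.35  0.46  0.21  1.68 -0.11  1.02  2.14]
2.5 [-0.31  0.45  0.15  1.68 -0.08  1.02  2.36]
2.75 [-0.27  0.45  0.09  1.68 -0.04  1.01  2.58]
3.0 [-0.24  0.45  0.03  1.68 -0.02  1.01  2.8 ]
3.25 [ 0.44  0.69 -1.15  1.66  0.66  1.24  2.4 ]
```

View pics/s3.png

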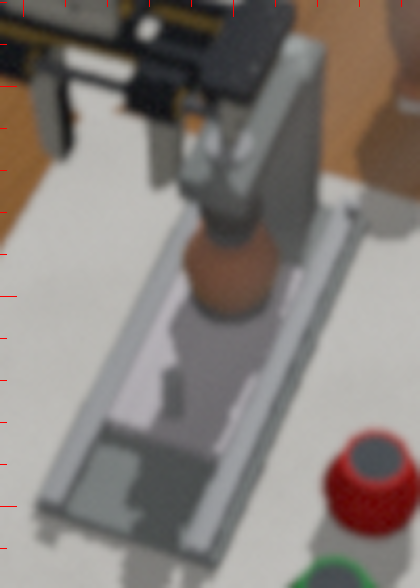

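The bed is home and the pot (crop (230,275)) stands directly under the foot. Next I grip the knob and turn it in sinking steps, logging torque and axial force.

```bash
cat >> h.py <<'E'
PITCH=.00573
def turn(p0,y0,a0,a1,step=.15,tstop=None,zoff=0.):
    a=a0
    while a<a1-1e-6:
        a=min(a+step,a1)
        movel([p0[0],p0[1],p0[2]-PITCH*a+zoff],down(y0-a),vel=PITCH*.6)
        r=[]
        for _ in range(4):
            s=read_state();r.append([*s["force"],s["wrist_torque"][2]]);sleep(.01)
        m=np.mean(r,0);print(round(a,2),round(s["clock"],2),"F",np.round(m[:3],1),"Tz",round(m[3],3),"z",round(s["tcp_pos"][2]-p0[2]+PITCH*a,4),"q7",round(s["joint_positions"][6],2))
        if abs(m[2])>12 or (tstop and m[3]>tstop): break
    return a
E
python3 - <<'E'
from h import *
import json
y0=2.7
move_pose([*KN,.35],down(y0));set_gripper(.075)
movel([*KN,.237],vel=.15);st("pre")
set_gripper(0);s=st("grip")
p=[*map(float,s["tcp_pos"])]
a=turn(p,y0,0,1.05)
json.dump([p,y0,a],open("t.json","w"))
E
```

```text
pre 18.0 [0.5482 0.0976 0.2379] F [-0.81  0.15  0.6 ] T [0.073 0.074 0.027] w 0.075 ff 0.0 q7 2.55
grip 18.71 [0.5473 0.0976 0.237 ] F [0.01 0.87 0.13] T [0.11  0.143 0.012] w 0.0352 ff 30.0 q7 2.55
0.15 19.14 F [-0.6 -0.1  1. ] Tz -0.049 z 0.0 q7 2.42
0.3 19.57 F [-0.2  0.2  0.6] Tz -0.034 z 0.0001 q7 2.29
0.45 20.01 F [ 0.2 -0.9 -0. ] Tz -0.058 z 0.0001 q7 2.16
0.6 20.44 F [ 0.5 -0.7  0. ] Tz -0.04 z 0.0001 q7 2.03
0.75 20.88 F [ 0.6 -1.4  0.3] Tz -0.031 z 0.0001 q7 1.9
0.9 21.31 F [ 1.6 -1.9 -0. ] Tz 0.003 z 0.0001 q7 1.77
1.05 21.74 F [ 1.2 -2.6 -0.1] Tz -0.011 z 0.0001 q7 1.65
```

```bash
python3 - <<'E'
from h import *
import json
p,y0,a=json.load(open("t.json"))
def yaw(s):
    w,x,y,z=s["tool_rot"]; return 2*np.arctan2(y,x)-np.pi/2
for k in range(2):
    a+=.15; movel([p[0],p[1],p[2]-PITCH*a],down(y0-a),vel=PITCH*.6)
    L=[];
    for _ in range(12): s=read_state();L.append(s["wrist_torque"][2]);sleep(.01)
    print(np.round(L,3),np.std(L),"e7",s["joint_efforts"][6],"yawerr",(yaw(s)-(y0-a)+np.pi)%(2*np.pi)-np.pi,"F",np.round(s["force"],1))
json.dump([p,y0,a],open("t.json","w"))
crop("scene",225,275,125,225,5.8,"pics/s4.png")
E
```

```text
[-0.015  0.019 -0.027  0.021 -0.056 -0.013 -0.036  0.018 -0.043 -0.026
 -0.024 -0.037] 0.024384562155926374 e7 0.026044034748338163 yawerr 0.0009358441140223661 F [ 2.6 -2.6  0.2]
[-0.028  0.038 -0.075 -0.032  0.008 -0.032 -0.033 -0.041 -0.041  0.002
 -0.042 -0.028] 0.027762682488074453 e7 0.029752979753538966 yawerr 0.0007652836475582347 F [ 2.2 -4.2 -0.6]
```

View pics/s4.png

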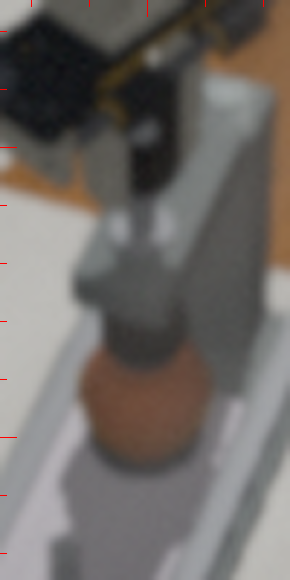

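```bash
cat >> h.py <<'E'
def rd(n=6):
    L=[]
    for _ in range(n):
        s=read_state();L.append([s["wrist_torque"][2],s["joint_efforts"][6],s["force"][2]]);
        if _<n-1: sleep(.01)
    return np.array(L),s
E
python3 - <<'E'
from h import *
import json
p,y0,a=json.load(open("t.json"))
for da,w in((.01,.6),(.01,.6),(.01,.6),(.1,.15),(.1,2.)):
    a+=da; movel([p[0],p[1],p[2]-PITCH*a],down(y0-a),vel=PITCH*w)
    L,s=rd(); print(round(a,2),round(s["clock"],2),np.round(L.mean(0),3),"e7 series",np.round(L[:,1],3))
json.dump([p,y0,a],open("t.json","w"))
E
```

```text
1.36 23.09 [ 0.119 -0.105  0.31 ] e7 series [-0.107 -0.106 -0.105 -0.104 -0.104 -0.104]
1.37 23.38 [ 0.104 -0.106  0.172] e7 series [-0.108 -0.107 -0.106 -0.106 -0.106 -0.105]
1.38 23.68 [ 0.129 -0.107  0.305] e7 series [-0.108 -0.107 -0.107 -0.106 -0.106 -0.105]
1.48 24.06 [-0.011  0.006  0.349] e7 series [0.    0.003 0.006 0.007 0.008 0.009]
1.58 24.35 [-0.125  0.101  0.317] e7 series [0.083 0.093 0.101 0.106 0.11  0.113]
```

```bash
python3 - <<'E'
from h import *
import json
p,y0,a=json.load(open("t.json"))
go=lambda a:movel([p[0],p[1],p[2]-PITCH*a],down(y0-a),vel=PITCH*.6)
while a<4.2:
    a+=.02;go(a); L,s=rd(3);m=L.mean(0)
    print(round(a,2),round(s["clock"],2),np.round(m,3),round(s["joint_positions"][6],2))
    if m[1]<-.127 or abs(m[2])>10: break
    a+=.13;go(a)
json.dump([p,y0,a],open("t.json","w"))
E
```

```text
1.6 24.62 [ 0.082 -0.077  0.723] 1.18
1.75 25.25 [ 0.064 -0.081  0.654] 1.06
1.9 25.88 [ 0.062 -0.08   0.676] 0.93
2.05 26.52 [ 0.093 -0.079  0.943] 0.81
2.2 27.15 [ 0.054 -0.078  0.621] 0.69
2.35 27.78 [ 0.084 -0.077  1.194] 0.56
2.5 28.42 [ 0.058 -0.077  1.051] 0.44
2.65 29.05 [ 0.075 -0.076  1.038] 0.32
2.8 29.68 [ 0.074 -0.075  0.944] 0.2
2.95 30.32 [ 0.086 -0.074  1.573] 0.08
3.1 30.95 [ 0.06  -0.073  1.03 ] -0.04
3.25 31.58 [ 0.069 -0.084  1.576] -0.16
3.4 32.22 [ 0.084 -0.102  1.975] -0.28
3.55 32.85 [ 0.102 -0.12   2.245] -0.41
3.7 33.48 [ 0.128 -0.137  2.116] -0.53
```

The torque breaks upward at about 3.16 rad, so that is the touch. At 23 N/rad, 15 N falls at about 3.81 rad.

```bash
python3 - <<'E'
from h import *
import json
p,y0,a=json.load(open("t.json"))
go=lambda a:movel([p[0],p[1],p[2]-PITCH*a],down(y0-a),vel=PITCH*.6)
for a in(3.78,3.80): go(a)
L,s=rd(3);print(L.mean(0));st()
set_gripper(.075);s=st("open")
q=s["tcp_pos"];movel([q[0],q[1],.36],vel=.15)
b=q[:2]-U*.25;movel([*b,.36],vel=.25);st()
crop("scene",215,295,130,230,5.8,"pics/s5.png")
E
```

```text
[ 0.11884275 -0.14913886  2.949495  ]
 34.03 [0.5466 0.097  0.2151] F [-0.89 -4.23  3.22] T [-1.213  0.253  0.108] w 0.0352 ff 30.0 q7 -0.61
open 34.85 [0.5473 0.0977 0.2152] F [-0.28 -0.46  1.31] T [-0.074  0.208  0.033] w 0.0752 ff 0.0 q7 -0.61
 37.12 [ 0.5886 -0.1475  0.3597] F [0.34 0.29 1.06] T [-0.012  0.162 -0.004] w 0.0747 ff 0.0 q7 -0.38
```

View pics/s5.png

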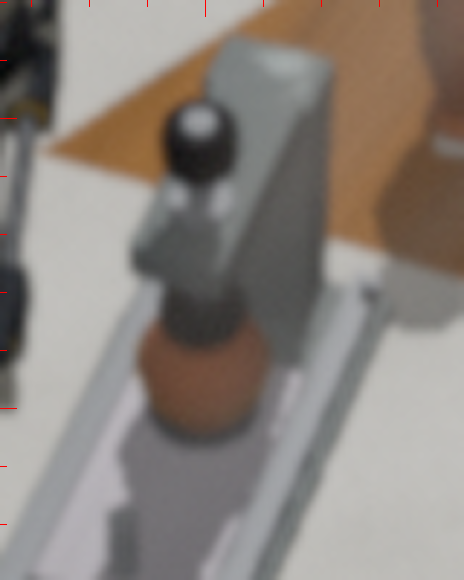

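The knob (crop (200,140)) is down, the foot sits on the upright pot (200,385), and the gripper is clear. Handing in.

```bash
python3 -c "
from rig import *
print(hand_in())"
```

```text
the job is handed in; nothing more can be done
None
```

I handed the job in at about 37 s: the bed is fully home (90 mm of travel), the knob is turned to 3.80 rad, which by my estimate holds the pot down with 13–15 N, the gripper is clear, and I kept clear of the other things; no verdict was returned.

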